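Unpin the slide dryer and hold its hood half open

TASK

Draw the locking pin out of the slide dryer's hasp, lay it in the open notch on the dryer's left side and let go of it. Then raise the hood to 50 degrees (a lift bar runs along its front) and finish with the gripper still holding it there, steady: it has no stay and falls shut if released. Leave everything else on the bench where it is.

Things in the scene. Friction and masses are not known exactly. Their poses are not given: they have to be found in the camera images.
- dryer: Slide dryer fixed to the bench: white open box, 180 mm deep (its x) by 220 wide (y) by 92 tall. Origin at the centre of its underside, z up, x to its back (the hinge side), y to its left side, which carries the notch. Its near face looks to the robot (-x).
- bore (a point): Middle of the hasp, 66 mm above the bench, 35 mm ahead of the dryer's front face near its left corner, on the axis of the 10 mm bores (along the dryer's y). Two fixed steel lugs, 8 mm thick, centred 15 mm either side of this point along y; the hood's tongue (8 mm, same bore) hangs between them here. The outer lug's outer face is 19 mm from here and 6 mm short of the dryer's side wall.
- pin: Locking pin, about 40 g. Origin on its axis where shank meets grip. Steel shank 8 mm in diameter, 60 mm long, to the pin's -y; black round grip 16 mm in diameter, 40 mm long, to +y. At the start the shank is in the hasp bores, along the dryer's y, the grip 2 to 6 mm clear of the outer lug, pointing out to the left. Drawn along the dryer's +y its tip clears the outer lug within 60 mm.
- pin_grip (a point): Middle of the pin's grip, on its axis, 20 mm from the pin's origin.
- pin_tip (a point): Tip of the pin's shank, 60 mm from the body origin and 80 mm from pin_grip.
- notch (a point): Pin rest: steel U notch open at the top, along the dryer's y, 55 mm long from its left wall outwards, outer end open, 12 mm wide, straight cheeks then flared lips up to 20 mm above this point, 36 mm wide over all. This point: where the axis of a resting pin passes, midway along the notch. Lay the shank in with its tip 15 to 27 mm from here towards the wall (out past that it may tip over), grip out to the left.
- hood: The dryer's hood: a flat white frame, 180 x 220 x 10 mm, with a clear pane; origin on the hinge axis, midway along it, 94 mm above the bench. When shut its axes are the dryer's: the frame runs 180 mm to its -x, from 2 to 12 mm above the origin, and it turns about its y as it opens.
- hood_angle (a joint): Opening angle of the hood in rad: 0 shut, growing as its front edge rises, at most 1.5; 50 degrees is 0.873. Weight and a light spring push it shut at every angle (lift at the bar about 1.5 to 3.5 N); it has no stay.
- hood_bar (a point): Lift bar on the hood's front: round steel bar 12 mm in diameter, 110 mm long, along the dryer's y, carried by an arm at each end. This point is its middle, 230 mm from the hinge axis, as high as it when shut, and 30 mm to the right (-y) of the hood's origin. It runs 50 mm ahead of the hood's front edge with free space between. Moves with the hood.
- reagent: Bystander: small amber glass bottle, 40 mm across, 85 mm tall, standing near the dryer's rear left corner; origin at the centre of its underside.
- jar: Bystander: low glass jar with a brass lid, 48 mm across, 45 mm tall, standing by the dryer's right side; origin at the centre of its underside.
- marker: Bystander: felt marker, white with a black cap, 130 mm long, 16 mm thick, lying in front of the dryer; origin under its middle, x along it.
- blades_a: Bystander: flat blue blade dispenser, 105 x 42 x 21 mm, lying on the bench; origin at the centre of its underside.
- slidebox: Bystander: flat blue slide box, 90 x 85 x 28 mm; origin at the centre of its underside.
- carton: Bystander: small cardboard carton, 60 x 80 x 45 mm; origin at the centre of its underside.
- can: Bystander: aluminium spray can, 52 mm across, 140 mm tall, standing; origin at the centre of its underside.

How it is judged:
By the outcome, as a careful person would: the job done as asked, in the order asked, and still so for the second after the job is handed in, while the arm keeps its last pose, push and grip.
It also fails if it takes over 58 s, if anything falls off the work surface, if the arm or the gripper's body presses on something with over 40 N, if the wrist force passes 120 N, or if a joint passes its speed limit or range.

ROBOT

A 7-joint arm with a two-finger parallel gripper is mounted at the origin on the work surface. World frame = base frame: x ahead of the robot, y to its left, z up, the work surface at z = 0. Lengths are in m, angles in rad, forces in N, time in s.
With the tool pointing down it reaches from about 0.425 to 1.025 m from the base axis. Payload 9.4 kg.
Tool frame: the origin (TCP) lies at the very end of the fingers, on their centre line; the grasp point (between the pads) lies 19 mm behind it; z points along the fingers, y is the line along which they close (so a half turn about z gives the same grasp; the last joint's range is limited). The gripper opens to 85 mm and grips with 20 to 120 N. Pads are 22 mm wide; open, the fingers measure 114 mm over their backs; the gripper's body (76 mm by 85 mm) begins 54 mm behind the grasp point. The pads swing forward as they close: fully open they stand 13 mm farther back than shut.
Start: joints at [-1.427, 0.599, -0.003, 1.599, 0.002, 0.943, -0.08], TCP at [0.159, 0.707, 0.203] pointing down, gripper open.
Joint ranges: [-2.57, 2.57], [-0.35, 1.97], [-1.29, 1.29], [0.11, 2.56], [-1.05, 4.19], [0.11, 1.86], [-2.63, 2.63]. Speed limits (rad/s): [2.22, 2.22, 3.01, 3.01, 3.14, 3.14, 3.14].

INTERFACE

Orientations are given as a unit quaternion [x, y, z, w].
In Python, from bench import telemetry, grab_frame, camera_model, hand_in gives the robot as it stands.
- The arm moves only by the tool arm_command, never from a script. Its argument "commands" is a list of rows, each an object of numbers: "x", "y", "z": the shift along the world's x, y, z in m; "wx", "wy", "wz": the turn, a rotation vector about the world's x, y, z in rad. In form: [{"x": .., "y": .., "z": .., "wx": .., "wy": .., "wz": ..}, ...]. A call has 1 to 10 rows; each row is the pose to reach, as a shift and turn from the pose commanded when the call began; what a row does not reach only later rows make up. A row lasts 1/12 s, in which the tool goes at most 41.7 mm and 7.16 degrees, less where a joint would pass 70% of its speed; a pose out of reach is approached as far as the arm can. A call with a gripper value outside its range is refused whole. "grip" is the finger opening in m, from 0 to 0.0854, set as the call begins (left out, the last holds). The fingers move at their own pace and stop on an object; "squeeze" is the grip in N (left out, the last holds). Time passes only in rows, so rows that repeat a pose let the fingers close. It gives the time, the measured TCP pose, the force, the opening and the grip force at its end, in the units of the state.
- telemetry.read_state(): the state, without advancing time (a new reading comes with each control period).
- grab_frame(name): name is "scene" or "side" or "wrist"; returns the picture (400x640x3 uint8, red, green, blue); there is no depth.
- camera_model(name): a dict with "camera_matrix" (3x3 intrinsics, pixels), "R" (3x3) and "t" (3): a world point X has camera coordinates R X + t; the wrist camera has in their place "tool_from_camera" (4x4, takes a point from camera to tool coordinates, whose origin is the TCP and whose axes are the flange's). Camera axes: x right, y down, z forward; pixel columns grow to the right and rows downward; lengths in m; the calibration is good to about 2 mm. A picture is of the moment at which its call begins: read the wrist's pose just before it. camera_model takes no time and is no camera call.
- hand_in(): hands the job in; it is judged then, once.
The state is a dict: "time_s": time; "joint_pos": joint angles; "qvel": joint speeds; "effort": joint torques, N m; "tool_pos": TCP position; "orientation": TCP orientation; "force": force on the tool from outside, world axes, zero at the start; "ft_torque": the same for the moment, N m; "opening": finger opening in m; "gripper_force": force on a finger pad.
Only numpy, scipy, OpenCV 4.12 (cv2) and the standard library are available. Lean on these libraries where they do the work, as an engineer would, in place of code of your own. Each camera call takes 0.05 s, during which the arm holds its last target. There are 200 camera calls.

## Working session

There is one attempt and no reset: what is moved stays moved. The work goes in short steps, Python scripts to look and compute and a tool call to move; the robot and the scene stay as the last step left them, time stands still between calls to the robot, and variables do not carry over. Pictures are saved under pics/ and viewed, at most 10 in all, crops included, and the job is handed in when it is done.

Besides the shell and the picture viewer there is one more tool, called after ">>>" in YAML: its name, and indented under it one key for each argument. arm_command: Moves the arm, as the interface text tells. Its arguments: {"type":"object","properties":{"commands":{"type":"array"},"grip":{"type":"number"},"squeeze":{"type":"number"}},"required":["commands"]}

```bash
mkdir -p pics; ls; python3 - <<'E'
from bench import telemetry, grab_frame, camera_model
import cv2,numpy as np
s=telemetry.read_state();print(s)
for n in("scene","side","wrist"):
    cv2.imwrite(f"pics/{n}0.png",grab_frame(n)[:,:,::-1]);m=camera_model(n)
    print(n,{k:np.round(v,4).tolist() for k,v in m.items() if k!='name' and not isinstance(v,str)})
E
```

```text
pics
{'time_s': 0.0, 'joint_pos': array([-1.42671734,  0.60015206, -0.00251551,  1.6001454 ,  0.00182376,
        0.94290891, -0.07981751]), 'qvel': array([-0.00075626,  0.00103716,  0.0009051 ,  0.00057561, -0.00084075,
       -0.00083391,  0.00103667]), 'effort': array([ 1.67940884e-04, -7.76449513e+01,  1.56519748e+00, -2.58019066e+01,
        1.23014487e-02,  9.16319259e-03, -9.70658476e-06]), 'tool_pos': array([0.15869707, 0.70687588, 0.20249241]), 'orientation': array([ 1.10149446e-01,  9.93914709e-01, -8.06191133e-04,  2.12507565e-06]), 'force': array([-0.02891293,  0.54201936, -0.22765722]), 'ft_torque': array([0.04167934, 0.01621374, 0.01918582]), 'gripper_force': 0.0, 'opening': 0.08551241366300652}
scene {'camera_matrix': [[440.6603, 0.0, 315.2205], [0.0, 440.6603, 196.7763], [0.0, 0.0, 1.0]], 'R': [[0.3666, 0.9304, 0.0013], [0.5909, -0.2317, -0.7727], [-0.7186, 0.2841, -0.6347]], 't': [-0.1799, -0.2523, 1.8224]}
side {'camera_matrix': [[405.0437, 0.0, 324.0459], [0.0, 405.0437, 195.5452], [0.0, 0.0, 1.0]], 'R': [[-0.9941, -0.1074, 0.0171], [-0.0853, 0.6727, -0.735], [0.0674, -0.7321, -0.6778]], 't': [0.5492, 0.1037, 1.0677]}
wrist {'camera_matrix': [[346.2726, 0.0, 318.6483], [0.0, 346.2726, 204.4601], [0.0, 0.0, 1.0]], 'tool_from_camera': [[0.0009, -0.9535, -0.3015, 0.0774], [1.0, 0.0007, 0.0005, -0.0006], [-0.0003, -0.3015, 0.9535, -0.1704], [0.0, 0.0, 0.0, 1.0]]}
```

View pics/scene0.png

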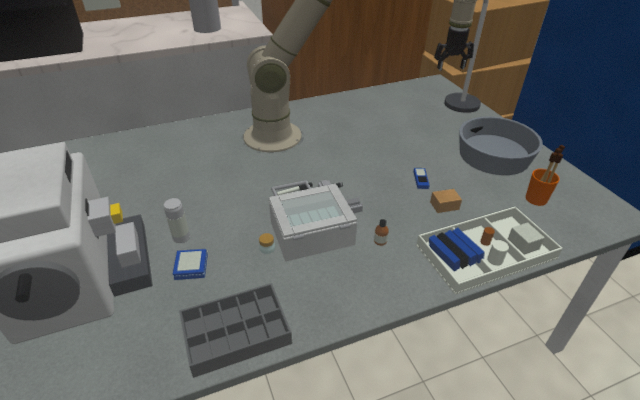

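View pics/side0.png

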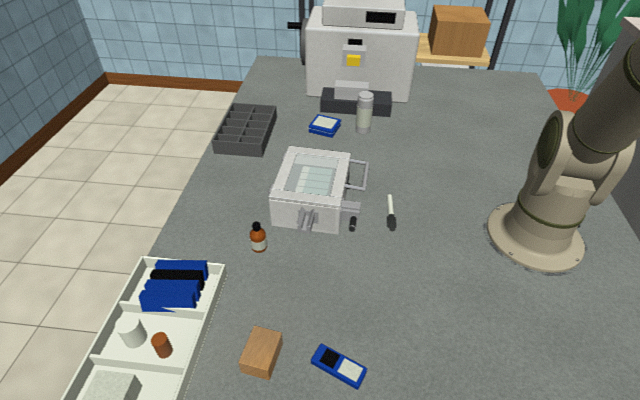

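The scene view shows the dryer at about (313,215), with the hasp and pin grip near (338,185) and the notch near (355,205). In the side view the pin grip is at about (352,223), the notch at (308,216) and the bar at (363,175). The marker is at (391,212). I'll enlarge both.

```bash
python3 - <<'E'
import cv2
a=cv2.imread("pics/side0.png")[140:260,245:405];cv2.imwrite("pics/sidec.png",cv2.resize(a,None,fx=5,fy=5,interpolation=cv2.INTER_CUBIC))
a=cv2.imread("pics/scene0.png")[165:260,255:385];cv2.imwrite("pics/scenec.png",cv2.resize(a,None,fx=6,fy=6,interpolation=cv2.INTER_CUBIC))
E
```

```text
(no output)
```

View pics/sidec.png

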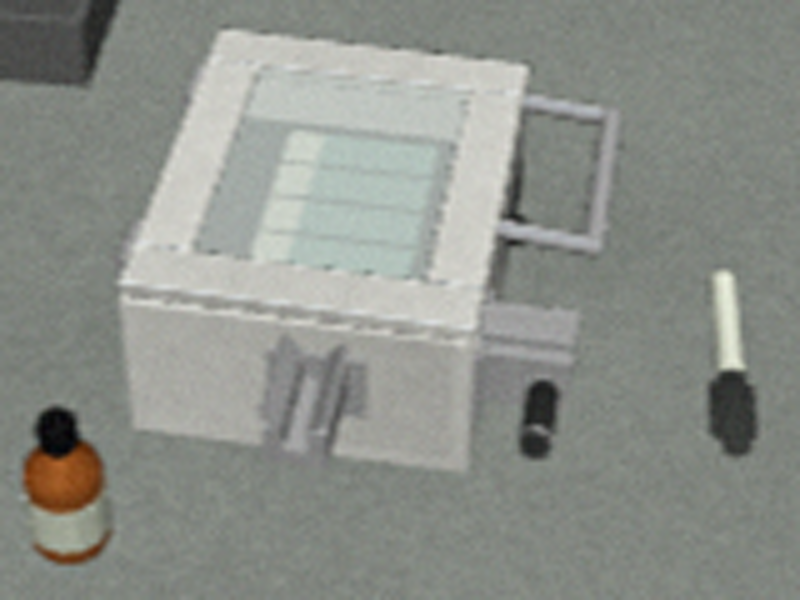

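View pics/scenec.png

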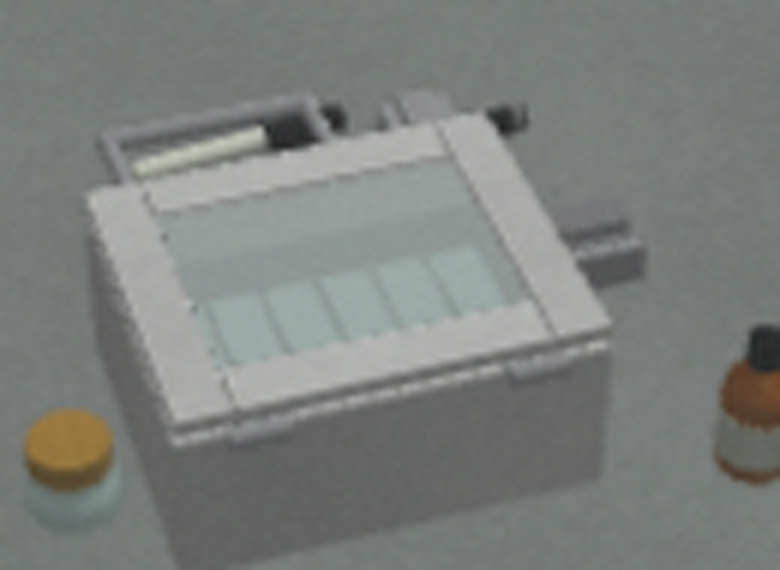

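The side crop shows the hood's top corners, the bar ends at (615,110) and (600,248), the pin grip at (540,418) and the notch at (308,400). The scene crop shows the hood corners, the pin grip at (510,118) and the outer end of the notch near (620,245). I'll fit the dryer pose from both.

```bash
cat > h.py <<'E'
import numpy as np, cv2
from bench import camera_model
from scipy.optimize import least_squares
from scipy.spatial.transform import Rotation as Rot
def proj(n,X):
    m=camera_model(n);c=np.array(m['R'])@X+np.array(m['t']);p=np.array(m['camera_matrix'])@c;return p[:2]/p[2]
def wproj(X,pos,quat):
    m=camera_model('wrist');T=np.array(m['tool_from_camera'])
    c=T[:3,:3].T@(Rot.from_quat(quat).as_matrix().T@(X-pos)-T[:3,3]);p=np.array(m['camera_matrix'])@c;return p[:2]/p[2]
def D2W(d,P):
    c,s=np.cos(P[2]),np.sin(P[2]);return np.array([P[0]+c*d[0]-s*d[1],P[1]+s*d[0]+c*d[1],d[2]+(P[3] if len(P)>3 else 0)])
def tri(uv):
    r=least_squares(lambda X:np.concatenate([proj(n,X)-p for n,p in uv.items()]),[.6,0,.1]);return r.x,r.fun
E
python3 - <<'E'
from h import *
S=lambda u,v:np.array([245+(u+.5)/5-.5,140+(v+.5)/5-.5]); C=lambda u,v:np.array([255+(u+.5)/6-.5,165+(v+.5)/6-.5])
k=[((.09,-.11,.106),'side',S(228,30)),((-.09,-.11,.106),'side',S(527,65)),((-.09,.11,.106),'side',S(478,332)),((.09,.11,.106),'side',S(122,288)),
((-.09,.11,0),'side',S(467,470)),((.09,.11,0),'side',S(135,430)),((-.14,-.085,.094),'side',S(610,110)),((-.14,.025,.094),'side',S(597,243)),
((-.09,-.11,.106),'scene',C(90,195)),((-.09,.11,.106),'scene',C(490,115)),((.09,.11,.106),'scene',C(608,328)),((.09,-.11,.106),'scene',C(175,432)),
((.09,.11,0),'scene',C(603,478)),((.09,-.11,0),'scene',C(185,568))]
r=least_squares(lambda P:np.concatenate([proj(n,D2W(d,P))-p for d,n,p in k]),[.7,0,0,0],loss='soft_l1')
print(r.x);print(np.round([proj(n,D2W(d,r.x))-p for d,n,p in k],1).tolist())
P=r.x; np.save('P.npy',P)
X,f=tri({'side':S(540,418),'scene':C(510,118)});print('grip',X,f)
c,s=np.cos(P[2]),np.sin(P[2]);d=X-[P[0],P[1],0];print('grip dryer',c*d[0]+s*d[1],-s*d[0]+c*d[1],d[2])
X,f=tri({'side':S(308,455),'scene':C(612,250)});d=X-[P[0],P[1],0];print('notch end?',X,f,c*d[0]+s*d[1],-s*d[0]+c*d[1],d[2])
X,f=tri({'side':S(610,110),'scene':C(103,135)});X2,f2=tri({'side':S(597,243),'scene':C(312,98)});
for X in(X,X2):
  d=X-[P[0],P[1],0];print('bar',X,c*d[0]+s*d[1],-s*d[0]+c*d[1],d[2])
E
```

```text
[ 0.59260213 -0.05442509 -0.05021764 -0.00279146]
[[-2.2, 0.1], [0.1, -0.1], [-0.1, -0.3], [-0.7, -0.3], [0.4, 1.2], [-0.2, 0.5], [0.0, 1.6], [-0.8, 0.7], [-1.9, -0.7], [-1.5, -1.3], [0.7, -0.8], [-0.5, -1.2], [-0.6, -0.1], [-0.5, 2.1]]
grip [0.47664773 0.08725621 0.07081692] [-1.01108169  0.91198876 -1.36879356 -1.24293106]
grip dryer -0.1229201343846042 0.1356821780751405 0.07081691915248807
notch end? [0.58599735 0.10388164 0.05108425] [ 0.10593033 -0.08542952  0.13903298  0.10715254] -0.014542900350409903 0.15777562347771043 0.05108425104341343
bar [ 0.44907555 -0.13236889  0.09653013] -0.13943313702802884 -0.08505007686682602 0.09653012638242814
bar [ 0.45367421 -0.01820489  0.09557936] -0.14057091185966591 0.029200839368484367 0.09557935501999443
```

>>> arm_command:
  commands:
    - {"x": 0.01, "y": -0.015, "wz": -0.06}
    - {"x": 0.025, "y": -0.045, "wz": -0.16}
    - {"x": 0.045, "y": -0.08, "wz": -0.27}
    - {"x": 0.065, "y": -0.115, "wz": -0.38}
    - {"x": 0.085, "y": -0.15, "wz": -0.49}
    - {"x": 0.105, "y": -0.185, "wz": -0.6}
    - {"x": 0.125, "y": -0.22, "wz": -0.7}
    - {"x": 0.145, "y": -0.255, "wz": -0.8}
    - {"x": 0.165, "y": -0.29, "wz": -0.9}
    - {"x": 0.185, "y": -0.325, "wz": -1.0}
  grip: 0.045

```text
$.commands[0]: bad value
```

>>> arm_command:
  commands:
    - {"x": 0.02, "y": -0.035, "wz": -0.08}
    - {"x": 0.04, "y": -0.07, "wz": -0.15}
    - {"x": 0.06, "y": -0.105, "wz": -0.22}
    - {"x": 0.08, "y": -0.14, "wz": -0.28}
    - {"x": 0.1, "y": -0.175, "wz": -0.34}
    - {"x": 0.12, "y": -0.21, "wz": -0.38}
    - {"x": 0.14, "y": -0.245, "wz": -0.4}
    - {"x": 0.16, "y": -0.275, "wz": -0.4}
    - {"x": 0.17, "y": -0.295, "wz": -0.4}
    - {"x": 0.175, "y": -0.302, "wz": -0.4}

```text
$.commands[0]: bad value
```

```bash
python3 - <<'E'
from bench import telemetry, grab_frame
import cv2,json
from h import *
s=telemetry.read_state();f=grab_frame('wrist')
print(s['time_s'],s['tool_pos'],s['orientation'],s['joint_pos'],s['force'])
np.savez('w1.npz',p=s['tool_pos'],q=s['orientation']);cv2.imwrite('pics/w1.png',f[:,:,::-1])
P=np.load('P.npy')
for n,d in dict(grip=(-.125,.13,.066),bore=(-.125,.085,.066),notch=(-.015,.1375,.05),bar=(-.14,-.03,.094)).items(): print(n,D2W(d,P[:3]),wproj(D2W(d,P[:3]),s['tool_pos'],s['orientation']))
E
```

```text
0.15 [0.15871096 0.7070314  0.20271185] [ 1.10142882e-01  9.93915587e-01 -5.93375688e-04 -6.80991457e-06] [-1.42671462  0.599959   -0.00251354  1.59992143  0.00178322  0.94290104
 -0.07977576] [ 0.22518686 -0.42699654 -0.81570087]
grip [0.47428526 0.08168559 0.066     ] [-97.00022015 515.48060677]
bore [0.47202641 0.03674232 0.066     ] [-128.77042745  519.40947956]
notch [0.58452306 0.08365452 0.05      ] [-39.26744959 553.46016101]
bar [ 0.45127272 -0.07735976  0.094     ] [-248.95873075  548.34905869]
```

View pics/w1.png

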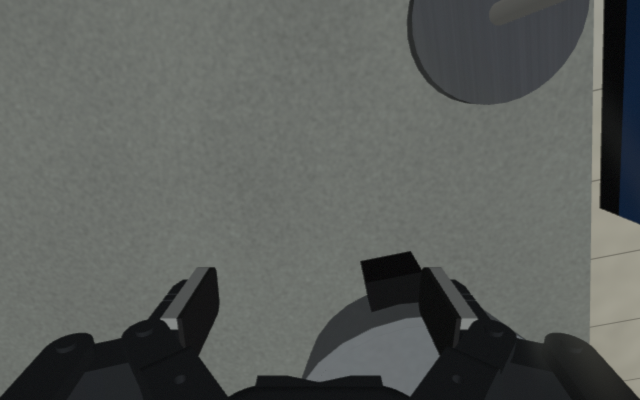

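The command rows need all six keys, so I'll resend them in full. The picture only showed the start pose: bench, with the fingers at rows above 265.

>>> arm_command:
  commands:
    - {"x": 0.01, "y": -0.015, "z": 0, "wx": 0, "wy": 0, "wz": -0.06}
    - {"x": 0.025, "y": -0.045, "z": 0, "wx": 0, "wy": 0, "wz": -0.16}
    - {"x": 0.045, "y": -0.08, "z": 0, "wx": 0, "wy": 0, "wz": -0.27}
    - {"x": 0.065, "y": -0.115, "z": 0, "wx": 0, "wy": 0, "wz": -0.38}
    - {"x": 0.085, "y": -0.15, "z": 0, "wx": 0, "wy": 0, "wz": -0.49}
    - {"x": 0.105, "y": -0.185, "z": 0, "wx": 0, "wy": 0, "wz": -0.6}
    - {"x": 0.125, "y": -0.22, "z": 0, "wx": 0, "wy": 0, "wz": -0.7}
    - {"x": 0.145, "y": -0.255, "z": 0, "wx": 0, "wy": 0, "wz": -0.8}
    - {"x": 0.165, "y": -0.29, "z": 0, "wx": 0, "wy": 0, "wz": -0.9}
    - {"x": 0.185, "y": -0.325, "z": 0, "wx": 0, "wy": 0, "wz": -1.0}
  grip: 0.045

```text
time_s: 1.03
tool_pos: [0.3444, 0.3806, 0.2035]
orientation: [0.575, 0.818, 0.0, -0.0]
force: [2.1, 0.1, -0.0]
opening: 0.0449
gripper_force: 0.0
```

>>> arm_command:
  commands:
    - {"x": 0.02, "y": -0.035, "z": 0, "wx": 0, "wy": 0, "wz": -0.08}
    - {"x": 0.04, "y": -0.07, "z": 0, "wx": 0, "wy": 0, "wz": -0.15}
    - {"x": 0.06, "y": -0.105, "z": 0, "wx": 0, "wy": 0, "wz": -0.22}
    - {"x": 0.08, "y": -0.14, "z": 0, "wx": 0, "wy": 0, "wz": -0.28}
    - {"x": 0.1, "y": -0.175, "z": 0, "wx": 0, "wy": 0, "wz": -0.34}
    - {"x": 0.12, "y": -0.21, "z": 0, "wx": 0, "wy": 0, "wz": -0.38}
    - {"x": 0.14, "y": -0.245, "z": 0, "wx": 0, "wy": 0, "wz": -0.4}
    - {"x": 0.16, "y": -0.275, "z": 0, "wx": 0, "wy": 0, "wz": -0.4}
    - {"x": 0.17, "y": -0.295, "z": 0, "wx": 0, "wy": 0, "wz": -0.4}
    - {"x": 0.175, "y": -0.302, "z": 0, "wx": 0, "wy": 0, "wz": -0.4}

```text
time_s: 1.87
tool_pos: [0.5202, 0.0764, 0.2036]
orientation: [0.726, 0.687, -0.0, 0.001]
force: [0.0, 0.1, 0.0]
opening: 0.0451
gripper_force: 0.0
```

```bash
python3 - <<'E'
from bench import telemetry, grab_frame
import cv2,json
from h import *
s=telemetry.read_state();f=grab_frame('wrist')
print(s['time_s'],s['tool_pos'],s['orientation'],s['joint_pos'],s['force'])
np.savez('w1.npz',p=s['tool_pos'],q=s['orientation']);cv2.imwrite('pics/w2.png',f[:,:,::-1])
P=np.load('P.npy')
for n,d in dict(grip=(-.125,.13,.066),bore=(-.125,.085,.066),notch=(-.015,.1375,.05),bar=(-.14,-.03,.094)).items(): print(n,D2W(d,P[:3]),wproj(D2W(d,P[:3]),s['tool_pos'],s['orientation']))
E
```

```text
1.8667 [0.52021776 0.0763557  0.20363407] [ 7.26227798e-01  6.87453640e-01 -8.99478026e-06  8.23623068e-04] [-0.56912684  0.38401232  0.42888603  2.07252793 -0.23379132  0.72967747
 -0.04743092] [0.00126852 0.05540937 0.03431864]
grip [0.47428526 0.08168559 0.066     ] [268.14758405 179.75265518]
bore [0.47202641 0.03674232 0.066     ] [270.40909315 225.8765546 ]
notch [0.58452306 0.08365452 0.05      ] [385.93353276 167.63878099]
bar [ 0.45127272 -0.07735976  0.094     ] [256.65486771 346.63586459]
```

View pics/w2.png

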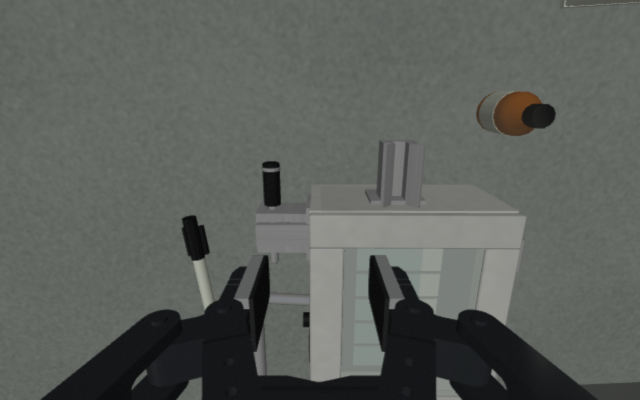

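The wrist view shows the pin grip at column 271, rows 163–205. The lugs are just below it, and the notch groove is at columns 393–405, rows 140–205. The marker is clear at about (195,240). I'll go above the pin for a second view.

>>> arm_command:
  commands:
    - {"x": -0.01, "y": 0.001, "z": -0.01, "wx": 0, "wy": 0, "wz": 0.005}
    - {"x": -0.025, "y": 0.002, "z": -0.03, "wx": 0, "wy": 0, "wz": 0.005}
    - {"x": -0.038, "y": 0.003, "z": -0.055, "wx": 0, "wy": 0, "wz": 0.005}
    - {"x": -0.043, "y": 0.004, "z": -0.075, "wx": 0, "wy": 0, "wz": 0.005}
    - {"x": -0.043, "y": 0.004, "z": -0.083, "wx": 0, "wy": 0, "wz": 0.005}
    - {"x": -0.043, "y": 0.004, "z": -0.083, "wx": 0, "wy": 0, "wz": 0.005}

```text
time_s: 2.42
tool_pos: [0.4746, 0.0855, 0.1191]
orientation: [0.722, 0.692, -0.001, -0.001]
force: [0.7, -0.4, -0.5]
opening: 0.0452
gripper_force: 0.0
```

```bash
python3 - <<'E'
from bench import telemetry, grab_frame
import cv2,json
from h import *
s=telemetry.read_state();f=grab_frame('wrist')
print(s['time_s'],s['tool_pos'],s['orientation'],s['force'])
np.savez('w2.npz',p=s['tool_pos'],q=s['orientation']);cv2.imwrite('pics/w3.png',f[:,:,::-1])
E
```

```text
2.4167 [0.47463108 0.08547619 0.11909629] [ 0.72220761  0.6916748  -0.00120317 -0.00082892] [ 0.65635109 -0.39242452 -0.54969702]
```

View pics/w3.png

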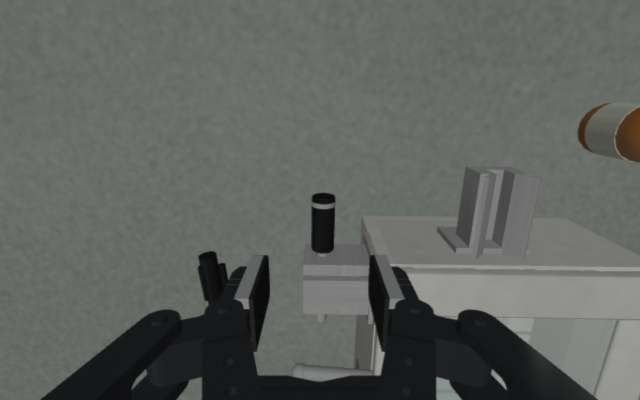

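The second view shows the pin grip at column 323, rows 195–252. The notch's outer lip corners are at (467,168) and (541,178), and the lugs span columns 303–368. I'll triangulate these.

```bash
python3 - <<'E'
from h import *
a=np.load('w1.npz');b=np.load('w2.npz');P=np.load('P.npy');P[3]=0;c,s=np.cos(P[2]),np.sin(P[2])
def go(n,u,v):
    r=least_squares(lambda X:np.concatenate([wproj(X,a['p'],a['q'])-u,wproj(X,b['p'],b['q'])-v]),[.5,.08,.06])
    d=r.x-[P[0],P[1],0];print(n,np.round(r.x,4),np.round(r.fun,1),'dryer',np.round([c*d[0]+s*d[1],-s*d[0]+c*d[1],d[2]],4))
go('grip out',(271.5,163),(323.5,195));go('grip in',(272,205),(322.5,252))
go('lipL out',(378,142),(467,168));go('lipR out',(422,142),(541,178))
go('hood FL',(310,212),(362,268))
go('marker tip',(190,217),(207,254));go('lug L corner',(257,206),(303,246))
E
```

```text
grip out [0.4779 0.0958 0.0586] [ 0.1 -0.2 -0.1  0.2] dryer [-0.1221  0.1442  0.0586]
grip in [0.4759 0.0585 0.0706] [-0.3  0.4  0.3 -0.3] dryer [-0.1222  0.1069  0.0706]
lipL out [0.5761 0.11   0.0571] [ 0.3 -0.9 -0.2  0.7] dryer [-0.0247  0.1634  0.0571]
lipR out [0.6057 0.1108 0.0911] [-0.4  1.4  0.3 -1. ] dryer [0.0047 0.1657 0.0911]
hood FL [0.5063 0.042  0.0599] [-3.7  4.7  2.9 -3.6] dryer [-0.091   0.0919  0.0599]
marker tip [ 3.692e-01  2.730e-02 -3.000e-04] [-0.6  0.3  0.5 -0.2] dryer [-0.2272  0.0704 -0.0003]
lug L corner [0.4603 0.0546 0.0529] [ 1.4 -1.5 -1.1  1.1] dryer [-0.1376  0.1022  0.0529]
```

>>> arm_command:
  commands:
    - {"x": 0.001, "y": -0.003, "z": -0.01, "wx": 0, "wy": 0, "wz": 0}
    - {"x": 0.0015, "y": -0.004, "z": -0.03, "wx": 0, "wy": 0, "wz": 0}
    - {"x": 0.0015, "y": -0.004, "z": -0.05, "wx": 0, "wy": 0, "wz": 0}
    - {"x": 0.0015, "y": -0.004, "z": -0.065, "wx": 0, "wy": 0, "wz": 0}
    - {"x": 0.0015, "y": -0.004, "z": -0.071, "wx": 0, "wy": 0, "wz": 0}
    - {"x": 0.0015, "y": -0.004, "z": -0.071, "wx": 0, "wy": 0, "wz": 0}
    - {"x": 0.0015, "y": -0.004, "z": -0.071, "wx": 0, "wy": 0, "wz": 0}

```text
time_s: 3.05
tool_pos: [0.4779, 0.0802, 0.0497]
orientation: [0.723, 0.691, 0.0, 0.0]
force: [-0.3, 0.8, -0.4]
opening: 0.0449
gripper_force: 0.0
```

>>> arm_command:
  commands:
    - {"x": 0, "y": 0, "z": 0, "wx": 0, "wy": 0, "wz": 0}
    - {"x": 0, "y": 0, "z": 0, "wx": 0, "wy": 0, "wz": 0}
    - {"x": 0, "y": 0, "z": 0, "wx": 0, "wy": 0, "wz": 0}
    - {"x": 0, "y": 0, "z": 0, "wx": 0, "wy": 0, "wz": 0}
    - {"x": 0, "y": 0, "z": 0, "wx": 0, "wy": 0, "wz": 0}
    - {"x": 0, "y": 0, "z": 0, "wx": 0, "wy": 0, "wz": 0}
  grip: 0.01
  squeeze: 30

```text
time_s: 3.55
tool_pos: [0.4774, 0.0805, 0.0496]
orientation: [0.723, 0.691, 0.0, 0.0]
force: [-0.4, 0.8, -0.7]
opening: 0.0102
gripper_force: 0.0
```

```bash
python3 - <<'E'
from bench import telemetry, grab_frame
import cv2
s=telemetry.read_state();print(s['opening'],s['gripper_force'],s['tool_pos'])
a=grab_frame('side')[180:260,300:400,::-1];b=grab_frame('wrist')[:,:,::-1]
a=cv2.resize(a,(500,400),interpolation=cv2.INTER_CUBIC)
cv2.imwrite('pics/m1.png',cv2.resize(cv2.hconcat([a,b[100:400,170:470]] if 0 else [a,cv2.resize(b[100:340,230:410],(300,400))]),None,fx=1,fy=1))
E
```

```text
0.010241286498979768 0.0 [0.47738845 0.08048173 0.04959555]
```

View pics/m1.png

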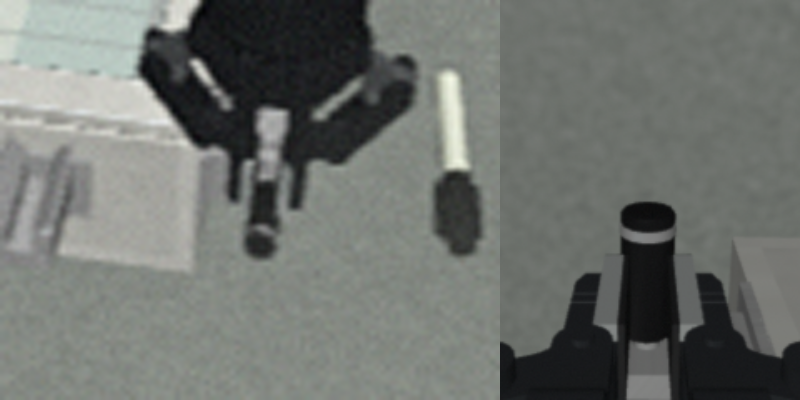

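The side crop shows the fingers straddling the grip, which is at about (262,215). The wrist crop also has the grip between the pads, but there's no grip force yet. I'll close further.

>>> arm_command:
  commands:
    - {"x": 0, "y": 0, "z": 0, "wx": 0, "wy": 0, "wz": 0}
    - {"x": 0, "y": 0, "z": 0, "wx": 0, "wy": 0, "wz": 0}
    - {"x": 0, "y": 0, "z": 0, "wx": 0, "wy": 0, "wz": 0}
    - {"x": 0, "y": 0, "z": 0, "wx": 0, "wy": 0, "wz": 0}
    - {"x": 0, "y": 0, "z": 0, "wx": 0, "wy": 0, "wz": 0}
    - {"x": 0, "y": 0, "z": 0, "wx": 0, "wy": 0, "wz": 0}
  grip: 0.0
  squeeze: 40

```text
time_s: 4.15
tool_pos: [0.4773, 0.0804, 0.0494]
orientation: [0.723, 0.691, -0.0, 0.0]
force: [-0.0, 0.8, -0.7]
opening: 0.0
gripper_force: 0.0
```

```bash
python3 - <<'E'
from bench import telemetry, grab_frame
import cv2
s=telemetry.read_state();print(s['opening'],s['gripper_force'],s['tool_pos'])
b=grab_frame('wrist')[:,:,::-1];cv2.imwrite('pics/m2.png',cv2.resize(b[150:400,170:470],(720,600)))
E
```

```text
3.6238686861911614e-05 0.0 [0.47727394 0.08040171 0.04936112]
```

```bash
python3 - <<'E'
from bench import telemetry, grab_frame
import cv2
a=grab_frame('side')[180:260,300:400,::-1];b=grab_frame('wrist')[:,:,::-1]
cv2.imwrite('pics/m3.png',cv2.hconcat([cv2.resize(a,(400,400),interpolation=cv2.INTER_CUBIC),cv2.resize(b[160:360,220:420],(400,400))]))
E
```

```text
(no output)
```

View pics/m3.png

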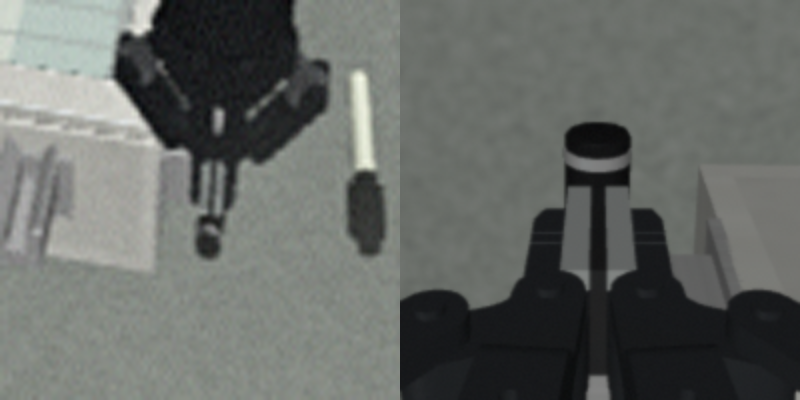

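The wrist crop shows the pads shut above the grip, with the grip still visible beneath. So the real fingertips seem to sit well short of the reported TCP. I'll check where the tip is in the side view.

```bash
python3 - <<'E'
from h import *
from bench import telemetry
s=telemetry.read_state();p,q=s['tool_pos'],s['orientation'];R=Rot.from_quat(q).as_matrix()
for z in(0,-.01,-.02,-.03,-.04):
    print(z,proj('side',p+R@[0,0,z]),proj('side',p+R@[.011,0,z]),wproj(p+R@[.011,0,z],p,q))
X=np.array([.4779,.0958,.066]);print('grip end',proj('side',X),wproj(X,p,q),wproj(X+[0,0,.008],p,q))
E
```

```text
0 [350.94177579 228.00581097] [350.47944642 231.24441122] [319.32729493 225.78640219]
-0.01 [351.19325616 225.25104436] [350.72979923 228.4895288 ] [319.37630489 232.99794372]
-0.02 [351.44816663 222.45870385] [350.9835945  225.69676559] [319.43104618 241.05281831]
-0.03 [351.70657784 219.62801543] [351.24090372 222.86533489] [319.49258658 250.10814459]
-0.04 [351.96856242 216.75818366] [351.50180037 219.99442801] [319.56227669 260.36265522]
grip end [350.74709074 227.97139215] [319.22502658 229.61162714] [319.26331871 236.1274888 ]
```

Both cameras agree that the real fingertips are about 30 mm behind the reported TCP. I'll allow for that by opening, going 30 mm lower while watching the force, and closing again.

>>> arm_command:
  commands:
    - {"x": 0, "y": 0.004, "z": 0.004, "wx": 0, "wy": 0, "wz": 0}
    - {"x": 0, "y": 0.004, "z": 0.004, "wx": 0, "wy": 0, "wz": 0}
    - {"x": 0, "y": 0.004, "z": 0.004, "wx": 0, "wy": 0, "wz": 0}
    - {"x": 0, "y": 0.004, "z": 0.004, "wx": 0, "wy": 0, "wz": 0}
    - {"x": 0, "y": 0.004, "z": 0.004, "wx": 0, "wy": 0, "wz": 0}
    - {"x": 0, "y": 0.004, "z": -0.004, "wx": 0, "wy": 0, "wz": 0}
    - {"x": 0, "y": 0.004, "z": -0.012, "wx": 0, "wy": 0, "wz": 0}
    - {"x": 0, "y": 0.004, "z": -0.018, "wx": 0, "wy": 0, "wz": 0}
    - {"x": 0, "y": 0.004, "z": -0.02, "wx": 0, "wy": 0, "wz": 0}
  grip: 0.04

```text
time_s: 5.05
tool_pos: [0.4767, 0.0842, 0.028]
orientation: [0.723, 0.691, -0.001, -0.0]
force: [0.0, -0.0, -0.8]
opening: 0.0403
gripper_force: 0.0
```

>>> arm_command:
  commands:
    - {"x": 0, "y": 0, "z": -0.004, "wx": 0, "wy": 0, "wz": 0}
    - {"x": 0, "y": 0, "z": -0.008, "wx": 0, "wy": 0, "wz": 0}
    - {"x": 0, "y": 0, "z": -0.01, "wx": 0, "wy": 0, "wz": 0}
    - {"x": 0, "y": 0, "z": -0.01, "wx": 0, "wy": 0, "wz": 0}

```text
time_s: 5.38
tool_pos: [0.4771, 0.0843, 0.0189]
orientation: [0.723, 0.691, -0.0, -0.0]
force: [-0.5, 1.1, 0.2]
opening: 0.0404
gripper_force: 0.0
```

>>> arm_command:
  commands:
    - {"x": 0, "y": 0, "z": 0, "wx": 0, "wy": 0, "wz": 0}
    - {"x": 0, "y": 0, "z": 0, "wx": 0, "wy": 0, "wz": 0}
    - {"x": 0, "y": 0, "z": 0, "wx": 0, "wy": 0, "wz": 0}
    - {"x": 0, "y": 0, "z": 0, "wx": 0, "wy": 0, "wz": 0}
    - {"x": 0, "y": 0, "z": 0, "wx": 0, "wy": 0, "wz": 0}
    - {"x": 0, "y": 0, "z": 0, "wx": 0, "wy": 0, "wz": 0}
  grip: 0.0
  squeeze: 40

```text
time_s: 5.88
tool_pos: [0.4774, 0.0844, 0.0195]
orientation: [0.723, 0.691, 0.0, 0.0]
force: [0.8, 0.6, 0.7]
opening: 0.0147
gripper_force: 38.9
```

>>> arm_command:
  commands:
    - {"x": 0.0002, "y": 0.004, "z": 0, "wx": 0, "wy": 0, "wz": 0}
    - {"x": 0.0005, "y": 0.01, "z": 0, "wx": 0, "wy": 0, "wz": 0}
    - {"x": 0.0009, "y": 0.018, "z": 0, "wx": 0, "wy": 0, "wz": 0}
    - {"x": 0.0013, "y": 0.026, "z": 0, "wx": 0, "wy": 0, "wz": 0}
    - {"x": 0.0017, "y": 0.034, "z": 0, "wx": 0, "wy": 0, "wz": 0}
    - {"x": 0.0021, "y": 0.042, "z": 0, "wx": 0, "wy": 0, "wz": 0}
    - {"x": 0.0025, "y": 0.05, "z": 0, "wx": 0, "wy": 0, "wz": 0}
    - {"x": 0.003, "y": 0.059, "z": 0, "wx": 0, "wy": 0, "wz": 0}
    - {"x": 0.0034, "y": 0.068, "z": 0, "wx": 0, "wy": 0, "wz": 0}
    - {"x": 0.0038, "y": 0.075, "z": 0, "wx": 0, "wy": 0, "wz": 0}

```text
time_s: 6.72
tool_pos: [0.4811, 0.1609, 0.0193]
orientation: [0.723, 0.691, 0.0, -0.0]
force: [-0.2, 0.1, -0.3]
opening: 0.0146
gripper_force: 39.1
```

>>> arm_command:
  commands:
    - {"x": 0, "y": 0.005, "z": 0, "wx": 0, "wy": 0, "wz": 0}
    - {"x": 0, "y": 0.005, "z": 0.01, "wx": 0, "wy": 0, "wz": 0}
    - {"x": 0, "y": 0.005, "z": 0.025, "wx": 0, "wy": 0, "wz": 0}
    - {"x": 0, "y": 0.005, "z": 0.045, "wx": 0, "wy": 0, "wz": 0}
    - {"x": 0, "y": 0.005, "z": 0.06, "wx": 0, "wy": 0, "wz": 0}
    - {"x": 0.01, "y": 0.005, "z": 0.065, "wx": 0, "wy": 0, "wz": 0}
    - {"x": 0.025, "y": 0.005, "z": 0.065, "wx": 0, "wy": 0, "wz": 0}
    - {"x": 0.04, "y": 0.005, "z": 0.065, "wx": 0, "wy": 0, "wz": 0}
    - {"x": 0.05, "y": 0.005, "z": 0.065, "wx": 0, "wy": 0, "wz": 0}
    - {"x": 0.05, "y": 0.005, "z": 0.065, "wx": 0, "wy": 0, "wz": 0}

```text
time_s: 7.55
tool_pos: [0.5332, 0.164, 0.085]
orientation: [0.723, 0.691, 0.001, 0.001]
force: [0.3, 0.7, -0.4]
opening: 0.0144
gripper_force: 39.1
```

```bash
python3 - <<'E'
from bench import telemetry, grab_frame
import cv2
from h import *
s=telemetry.read_state();f=grab_frame('wrist');g=grab_frame('side')
np.savez('w4.npz',p=s['tool_pos'],q=s['orientation']);print(s['tool_pos'],s['orientation'],s['opening'])
a=cv2.resize(g[170:250,290:390,::-1],(500,400),interpolation=cv2.INTER_CUBIC)
cv2.imwrite('pics/w4f.png',f[:,:,::-1]); cv2.imwrite('pics/s4f.png',g[:,:,::-1])
b=f[150:350,260:560,::-1]
o=np.zeros((600,600,3),np.uint8);o[:400]=cv2.resize(b,(600,400),interpolation=cv2.INTER_CUBIC);o[400:,:250]=cv2.resize(g[180:260,290:390,::-1],(250,200),interpolation=cv2.INTER_CUBIC)
o2=cv2.imread('pics/w3.png')[150:280,420:580];o[400:,270:516]=cv2.resize(o2,(246,200),interpolation=cv2.INTER_CUBIC)
cv2.imwrite('pics/m4.png',o)
E
```

```text
[0.53324347 0.16399166 0.08501467] [0.72320195 0.69063567 0.0008228  0.00079182] 0.01439020679077632
```

View pics/m4.png

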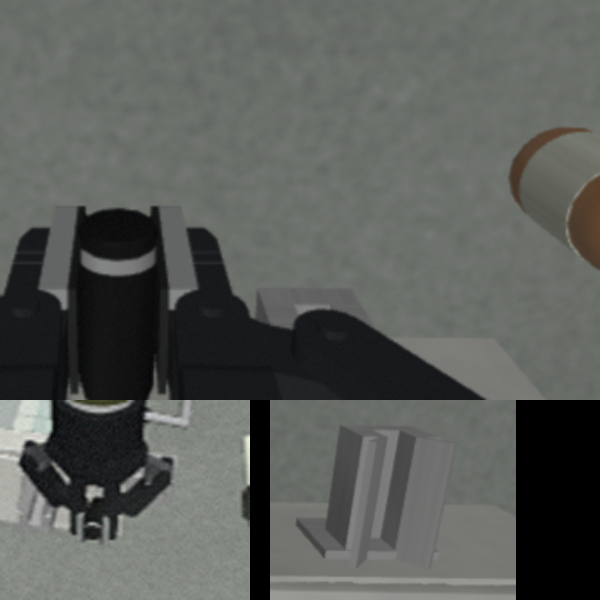

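The pin is out and held in the jaws, with no notch contact yet. To settle the notch's centre and height, I'll project a notch model into the earlier views.

```bash
python3 - <<'E'
from h import *
a=np.load('w1.npz');b=np.load('w2.npz');P=np.load('P.npy');P[3]=0
for xn,zn in((-.0125,.051),(-.0125,.071),(-.016,.071)):
  print('xn',xn,zn)
  for y in(.165,.11):
    for n,dx,dz in(('L18',-.018,.02),('L6',-.006,.005),('R6',.006,.005),('R18',.018,.02)):
      X=D2W((xn+dx,y,zn+dz),P);sd=(proj('side',X)-[245,140])*5;sc=(proj('scene',X)-[255,165])*6
      print(y,n,'w2',wproj(X,a['p'],a['q']).round(),'w3',wproj(X,b['p'],b['q']).round(),'sidec',sd.round(),'scenec',sc.round())
E
```

```text
xn -0.0125 0.051
0.165 L18 w2 [374. 141.] w3 [467. 171.] sidec [336. 440.] scenec [614. 198.]
0.165 L6 w2 [385. 139.] w3 [476. 166.] sidec [312. 458.] scenec [621. 234.]
0.165 R6 w2 [398. 139.] w3 [493. 166.] sidec [287. 454.] scenec [630. 248.]
0.165 R18 w2 [416. 141.] w3 [523. 171.] sidec [262. 430.] scenec [641. 240.]
0.11 L18 w2 [372. 202.] w3 [456. 249.] sidec [355. 360.] scenec [517. 219.]
0.11 L6 w2 [382. 197.] w3 [465. 240.] sidec [332. 378.] scenec [524. 255.]
0.11 R6 w2 [394. 197.] w3 [481. 241.] sidec [309. 375.] scenec [532. 270.]
0.11 R18 w2 [411. 202.] w3 [508. 249.] sidec [285. 351.] scenec [542. 262.]
xn -0.0125 0.071
0.165 L18 w2 [378. 144.] w3 [481. 178.] sidec [336. 411.] scenec [616. 169.]
0.165 L6 w2 [389. 142.] w3 [489. 172.] sidec [311. 430.] scenec [623. 205.]
0.165 R6 w2 [403. 142.] w3 [508. 172.] sidec [287. 426.] scenec [632. 219.]
0.165 R18 w2 [422. 144.] w3 [542. 178.] sidec [261. 402.] scenec [643. 210.]
0.11 L18 w2 [375. 209.] w3 [468. 262.] sidec [355. 332.] scenec [518. 190.]
0.11 L6 w2 [386. 203.] w3 [477. 252.] sidec [332. 350.] scenec [525. 226.]
0.11 R6 w2 [399. 203.] w3 [494. 252.] sidec [308. 347.] scenec [534. 240.]
0.11 R18 w2 [417. 209.] w3 [525. 263.] sidec [284. 323.] scenec [544. 232.]
xn -0.016 0.071
0.165 L18 w2 [374. 145.] w3 [475. 178.] sidec [343. 412.] scenec [613. 165.]
0.165 L6 w2 [385. 142.] w3 [484. 172.] sidec [318. 430.] scenec [620. 201.]
0.165 R6 w2 [399. 142.] w3 [503. 172.] sidec [294. 427.] scenec [629. 214.]
0.165 R18 w2 [418. 144.] w3 [536. 178.] sidec [269. 403.] scenec [640. 206.]
0.11 L18 w2 [371. 209.] w3 [462. 262.] sidec [362. 333.] scenec [516. 186.]
0.11 L6 w2 [382. 203.] w3 [471. 252.] sidec [339. 351.] scenec [523. 222.]
0.11 R6 w2 [395. 203.] w3 [489. 252.] sidec [315. 348.] scenec [531. 236.]
0.11 R18 w2 [413. 209.] w3 [519. 263.] sidec [291. 324.] scenec [541. 228.]
```

```bash
python3 - <<'E'
import cv2,numpy as np
for f,r,c in(('w2',155,(366,436)),('w2',180,(366,436)),('w3',185,(455,550)),('w3',225,(450,545)),('side0',216,(294,324)),('side0',226,(294,324))):
    print(f,r,c[0],cv2.imread(f'pics/{f}.png',0)[r-1:r+2,c[0]:c[1]].mean(0).astype(int).tolist())
print('w2 col 385',cv2.imread('pics/w2.png',0)[130:210,385].tolist()[:30]);print('w2 col 415',cv2.imread('pics/w2.png',0)[130:160,415].tolist())
E
```

```text
w2 155 366 [104, 102, 102, 102, 103, 103, 102, 102, 101, 101, 102, 99, 81, 67, 63, 63, 70, 103, 110, 109, 99, 92, 91, 93, 92, 91, 90, 91, 100, 119, 122, 122, 121, 121, 121, 119, 119, 117, 93, 69, 64, 67, 89, 102, 104, 103, 104, 105, 105, 105, 106, 107, 107, 105, 104, 106, 106, 99, 99, 104, 106, 105, 107, 108, 109, 108, 106, 105, 103, 103]
w2 180 366 [102, 100, 100, 101, 101, 101, 100, 100, 100, 100, 94, 73, 65, 63, 65, 86, 105, 109, 104, 95, 91, 92, 91, 91, 90, 90, 94, 116, 121, 120, 121, 120, 119, 118, 118, 117, 95, 70, 63, 67, 88, 102, 104, 103, 103, 104, 105, 104, 105, 106, 106, 104, 105, 107, 104, 99, 98, 97, 97, 98, 101, 101, 101, 101, 101, 102, 104, 104, 105, 105]
w3 185 455 [104, 105, 106, 106, 107, 108, 108, 97, 79, 73, 73, 74, 74, 75, 74, 74, 74, 75, 76, 76, 76, 75, 77, 94, 120, 125, 126, 123, 117, 116, 116, 115, 114, 102, 97, 98, 98, 96, 95, 103, 120, 124, 123, 123, 123, 121, 94, 75, 72, 72, 73, 73, 74, 75, 74, 73, 74, 80, 103, 109, 111, 109, 109, 108, 108, 109, 110, 111, 111, 111, 111, 111, 111, 112, 112, 112, 111, 110, 109, 110, 111, 112, 112, 111, 105, 107, 109, 110, 109
[... 433 characters left out ...]
19, 119, 120, 119, 119, 119, 119, 119, 119, 119, 119]
side0 216 294 [166, 162, 167, 162, 143, 132, 137, 138, 137, 123, 109, 129, 157, 153, 138, 119, 110, 120, 124, 106, 108, 126, 127, 126, 144, 162, 160, 160, 159, 158]
side0 226 294 [166, 168, 165, 151, 134, 129, 125, 104, 116, 155, 163, 157, 138, 128, 133, 145, 120, 93, 131, 162, 160, 163, 158, 157, 161, 159, 159, 158, 157, 158]
w2 col 385 [102, 102, 103, 103, 103, 103, 104, 105, 104, 101, 97, 93, 95, 107, 109, 108, 109, 109, 110, 110, 109, 110, 109, 110, 110, 110, 109, 109, 107, 106]
w2 col 415 [104, 105, 106, 106, 106, 104, 103, 103, 103, 103, 101, 94, 92, 94, 100, 104, 106, 106, 105, 105, 106, 106, 106, 105, 105, 106, 106, 106, 105, 106]
```

```bash
python3 - <<'E'
from h import *
a=np.load('w1.npz');b=np.load('w2.npz');P=np.load('P.npy');P[3]=0
# line along dryer y at (x,z): seen at w2 (u,155),(u,180) ; w3 (u,185),(u,225)
def line(n,u):
    rows=(155,180,185,225);K=(a,a,b,b)
    def f(q):
        return np.concatenate([wproj(D2W((q[0],q[2+i],q[1]),P),k['p'],k['q'])-(u[i],r) for i,(k,r) in enumerate(zip(K,rows))])
    r=least_squares(f,[0,.06,.15,.13,.15,.13]);print(n,'x',r.x[0].round(4),'z',r.x[1].round(4),r.fun[::2].round(1),r.x[2:].round(3))
line('lipL',(382.7,381,477.8,471.6));line('lipR',(422.7,421,538.5,529.5))
line('Rcheek top',(408.5,406.3,512.7,505.3));line('Rcheek bottom',(403.6,402,500.7,493.8))
line('floorL edge',(394.4,392.5,494.2,487.3));line('outerL',(377.5,376.5,461.6,456.6));line('lipL inner',(386.2,385,482.8,476))
line('?',(386.2,385,487.8,480.8))
E
```

```text
lipL x -0.0232 z 0.0731 [-0.2  0.2 -0.1  0.1] [0.153 0.131 0.156 0.129]
lipR x 0.009 z 0.0831 [ 0.2 -0.2 -0.4  0.4] [0.155 0.133 0.159 0.133]
Rcheek top x -0.0006 z 0.0728 [-0.2  0.2 -0.1  0.1] [0.153 0.131 0.156 0.129]
Rcheek bottom x -0.0016 z 0.0604 [ 0.1 -0.1 -0.   0. ] [0.151 0.128 0.153 0.124]
floorL edge x -0.0132 z 0.074 [-0.2  0.2 -0.1  0.1] [0.154 0.131 0.156 0.129]
outerL x -0.0234 z 0.0497 [ 0.1 -0.1  0.2 -0.2] [0.15  0.125 0.15  0.12 ]
lipL inner x -0.0197 z 0.0723 [ 0.1 -0.1 -0.3  0.3] [0.153 0.131 0.156 0.128]
? x -0.0218 z 0.0829 [ 0.1 -0.1 -0.3  0.3] [0.155 0.133 0.159 0.132]
```

```bash
python3 - <<'E'
from h import *
X,f=tri({'side':np.array([245+70/5,140+545/5]),'scene':np.array([255+757/6,165+470/6])});print(X,f)
P=np.load('P.npy');P[3]=0
for d in((-.0068,.2025,.0175),(-.1369,-.03,.094)):print(D2W(d,P))
E
```

```text
[ 0.70617485  0.12977974 -0.00835074] [-0.84990783  0.58787452 -1.07726459 -0.66024881]
[0.5959755  0.14816097 0.0175    ]
[ 0.45436881 -0.07751537  0.094     ]
```

>>> arm_command:
  commands:
    - {"x": 0.006, "y": -0.002, "z": 0, "wx": 0, "wy": 0, "wz": -0.003}
    - {"x": 0.018, "y": -0.004, "z": 0, "wx": 0, "wy": 0, "wz": -0.005}
    - {"x": 0.032, "y": -0.008, "z": 0, "wx": 0, "wy": 0, "wz": -0.005}
    - {"x": 0.046, "y": -0.012, "z": 0, "wx": 0, "wy": 0, "wz": -0.005}
    - {"x": 0.057, "y": -0.015, "z": -0.005, "wx": 0, "wy": 0, "wz": -0.005}
    - {"x": 0.062, "y": -0.016, "z": -0.015, "wx": 0, "wy": 0, "wz": -0.005}
    - {"x": 0.063, "y": -0.016, "z": -0.03, "wx": 0, "wy": 0, "wz": -0.005}
    - {"x": 0.063, "y": -0.016, "z": -0.04, "wx": 0, "wy": 0, "wz": -0.005}
    - {"x": 0.063, "y": -0.016, "z": -0.04, "wx": 0, "wy": 0, "wz": -0.005}

```text
time_s: 8.4
tool_pos: [0.5922, 0.1481, 0.0416]
orientation: [0.725, 0.689, -0.002, -0.001]
force: [-0.9, -0.1, -0.9]
opening: 0.0148
gripper_force: 39.1
```

>>> arm_command:
  commands:
    - {"x": 0, "y": 0, "z": -0.003, "wx": 0, "wy": 0, "wz": 0}
    - {"x": 0, "y": 0, "z": -0.004, "wx": 0, "wy": 0, "wz": 0}
    - {"x": 0, "y": 0, "z": -0.004, "wx": 0, "wy": 0, "wz": 0}

```text
time_s: 8.65
tool_pos: [0.594, 0.1485, 0.0405]
orientation: [0.725, 0.689, 0.0, -0.0]
force: [0.2, 0.6, 0.6]
opening: 0.0147
gripper_force: 39.1
```

>>> arm_command:
  commands:
    - {"x": 0.002, "y": 0, "z": -0.003, "wx": 0, "wy": 0, "wz": 0}
    - {"x": 0.002, "y": 0, "z": -0.006, "wx": 0, "wy": 0, "wz": 0}
    - {"x": 0.002, "y": 0, "z": -0.009, "wx": 0, "wy": 0, "wz": 0}
    - {"x": 0.002, "y": 0, "z": -0.012, "wx": 0, "wy": 0, "wz": 0}
    - {"x": 0.002, "y": 0, "z": -0.015, "wx": 0, "wy": 0, "wz": 0}
    - {"x": 0.002, "y": 0, "z": -0.015, "wx": 0, "wy": 0, "wz": 0}

```text
time_s: 9.15
tool_pos: [0.5957, 0.1483, 0.0247]
orientation: [0.725, 0.689, -0.0, -0.0]
force: [0.3, -0.2, -1.1]
opening: 0.0144
gripper_force: 39.1
```

```bash
python3 - <<'E'
from bench import telemetry
s=telemetry.read_state();print(s['tool_pos'],s['force'],s['ft_torque'])
E
```

```text
[0.59567968 0.14834736 0.02470715] [ 0.27496025 -0.15466636 -1.13937921] [0.04953935 0.05341434 0.0307292 ]
```

>>> arm_command:
  commands:
    - {"x": 0, "y": 0, "z": -0.0015, "wx": 0, "wy": 0, "wz": 0}
    - {"x": 0, "y": 0, "z": -0.003, "wx": 0, "wy": 0, "wz": 0}
    - {"x": 0, "y": 0, "z": -0.0045, "wx": 0, "wy": 0, "wz": 0}
    - {"x": 0, "y": 0, "z": -0.0055, "wx": 0, "wy": 0, "wz": 0}
    - {"x": 0, "y": 0, "z": -0.0055, "wx": 0, "wy": 0, "wz": 0}

```text
time_s: 9.57
tool_pos: [0.596, 0.1484, 0.0197]
orientation: [0.725, 0.689, -0.0, -0.0]
force: [0.6, 1.4, -0.1]
opening: 0.0145
gripper_force: 39.1
```

>>> arm_command:
  commands:
    - {"x": 0, "y": 0, "z": -0.001, "wx": 0, "wy": 0, "wz": 0}
    - {"x": 0, "y": 0, "z": -0.001, "wx": 0, "wy": 0, "wz": 0}

```text
time_s: 9.73
tool_pos: [0.5961, 0.1484, 0.0188]
orientation: [0.725, 0.689, 0.0, 0.0]
force: [-0.1, -0.2, -0.3]
opening: 0.0148
gripper_force: 39.1
```

>>> arm_command:
  commands:
    - {"x": 0, "y": 0, "z": -0.001, "wx": 0, "wy": 0, "wz": 0}
    - {"x": 0, "y": 0, "z": -0.001, "wx": 0, "wy": 0, "wz": 0}

```text
time_s: 9.9
tool_pos: [0.5962, 0.1484, 0.018]
orientation: [0.725, 0.689, 0.0, 0.0]
force: [-0.8, 0.7, 2.3]
opening: 0.0146
gripper_force: 39.3
```

>>> arm_command:
  commands:
    - {"x": 0, "y": 0, "z": -0.001, "wx": 0, "wy": 0, "wz": 0}
    - {"x": 0, "y": 0, "z": -0.001, "wx": 0, "wy": 0, "wz": 0}
    - {"x": 0, "y": 0, "z": -0.001, "wx": 0, "wy": 0, "wz": 0}

```text
time_s: 10.15
tool_pos: [0.5962, 0.1485, 0.0172]
orientation: [0.725, 0.689, 0.0, 0.0]
force: [-0.8, 0.3, 5.2]
opening: 0.0144
gripper_force: 39.6
```

Contact came at the expected height, so the pin is seated. I'll ease off, release and check.

>>> arm_command:
  commands:
    - {"x": 0, "y": 0, "z": 0.0008, "wx": 0, "wy": 0, "wz": 0}
    - {"x": 0, "y": 0, "z": 0.001, "wx": 0, "wy": 0, "wz": 0}

```text
time_s: 10.32
tool_pos: [0.5962, 0.1484, 0.0181]
orientation: [0.725, 0.689, 0.0, 0.0]
force: [-0.0, 1.1, 2.0]
opening: 0.0143
gripper_force: 39.3
```

>>> arm_command:
  commands:
    - {"x": 0, "y": 0, "z": 0, "wx": 0, "wy": 0, "wz": 0}
    - {"x": 0, "y": 0, "z": 0, "wx": 0, "wy": 0, "wz": 0}
    - {"x": 0, "y": 0, "z": 0, "wx": 0, "wy": 0, "wz": 0}
    - {"x": 0, "y": 0, "z": 0, "wx": 0, "wy": 0, "wz": 0}
    - {"x": 0, "y": 0, "z": 0, "wx": 0, "wy": 0, "wz": 0}
    - {"x": 0, "y": 0, "z": 0, "wx": 0, "wy": 0, "wz": 0}
  grip: 0.04

```text
time_s: 10.82
tool_pos: [0.596, 0.1484, 0.0178]
orientation: [0.725, 0.689, -0.0, -0.0]
force: [-1.3, -0.6, -0.2]
opening: 0.0401
gripper_force: 0.0
```

>>> arm_command:
  commands:
    - {"x": 0, "y": 0, "z": 0.01, "wx": 0, "wy": 0, "wz": 0}
    - {"x": 0, "y": 0, "z": 0.03, "wx": 0, "wy": 0, "wz": 0}
    - {"x": 0, "y": 0, "z": 0.06, "wx": 0, "wy": 0, "wz": 0}
    - {"x": 0, "y": 0, "z": 0.09, "wx": 0, "wy": 0, "wz": 0}
    - {"x": 0, "y": 0, "z": 0.115, "wx": 0, "wy": 0, "wz": 0}
    - {"x": -0.005, "y": -0.015, "z": 0.13, "wx": 0, "wy": 0, "wz": 0}
    - {"x": -0.015, "y": -0.03, "z": 0.135, "wx": 0, "wy": 0, "wz": 0}
    - {"x": -0.02, "y": -0.035, "z": 0.135, "wx": 0, "wy": 0, "wz": 0}
    - {"x": -0.02, "y": -0.035, "z": 0.135, "wx": 0, "wy": 0, "wz": 0}

```text
time_s: 11.57
tool_pos: [0.5751, 0.112, 0.1537]
orientation: [0.725, 0.688, 0.0, -0.0]
force: [-0.6, 0.5, -0.2]
opening: 0.0401
gripper_force: 0.0
```

```bash
python3 - <<'E'
from bench import telemetry, grab_frame
import cv2
from h import *
s=telemetry.read_state();f=grab_frame('wrist');p,q=s['tool_pos'],s['orientation'];print(p,q)
cv2.imwrite('pics/w5.png',f[:,:,::-1]);P=np.load('P.npy');P[3]=0
for n,y,z in(('outer end top',.2165,.072),('outer end mid',.2165,.064),('grip/shank',.1765,.072),('shank mid',.147,.068),('tip',.1165,.068)):print(n,wproj(D2W((-.0068,y,z),P),p,q).round(1))
g=cv2.cvtColor(f,cv2.COLOR_RGB2GRAY)
# dark blob near the expected grip
m=cv2.inRange(g,0,55);n,l,st,c=cv2.connectedComponentsWithStats(m)
for i in range(1,n):
    if st[i,4]>60: print(st[i],c[i].round(1))
E
```

```text
[0.57507091 0.1120229  0.15371679] [ 7.25283360e-01  6.88450460e-01  9.96674016e-05 -5.44270090e-05]
outer end top [345.6 132.4]
outer end mid [344.8 131.2]
grip/shank [344.4 186.5]
shank mid [343.2 221.5]
tip [342.5 256.7]
[595   0  45  14 543] [618.6   5.8]
[334 132  21   7 128] [344.  134.8]
[333 143  21  44 857] [342.9 164. ]
[480 161  36  29 804] [497.1 174.8]
[   44   255   550   145 33238] [318.4 355.2]
[ 116  266   34   50 1057] [131.9 290.5]
```

The pin rests where predicted: its grip is at rows 132–187, column 344, so the tip is about 21 mm in from the notch point. Now to the bar.

>>> arm_command:
  commands:
    - {"x": -0.005, "y": -0.01, "z": 0.01, "wx": 0, "wy": 0, "wz": 0}
    - {"x": -0.02, "y": -0.03, "z": 0.02, "wx": 0, "wy": 0, "wz": 0}
    - {"x": -0.035, "y": -0.055, "z": 0.03, "wx": 0, "wy": 0, "wz": 0}
    - {"x": -0.05, "y": -0.08, "z": 0.03, "wx": 0, "wy": 0, "wz": 0}
    - {"x": -0.065, "y": -0.105, "z": 0.03, "wx": 0, "wy": 0, "wz": 0}
    - {"x": -0.08, "y": -0.13, "z": 0.03, "wx": 0, "wy": 0, "wz": 0}
    - {"x": -0.095, "y": -0.155, "z": 0.03, "wx": 0, "wy": 0, "wz": 0}
    - {"x": -0.11, "y": -0.175, "z": 0.03, "wx": 0, "wy": 0, "wz": 0}
    - {"x": -0.119, "y": -0.187, "z": 0.03, "wx": 0, "wy": 0, "wz": 0}
    - {"x": -0.121, "y": -0.189, "z": 0.03, "wx": 0, "wy": 0, "wz": 0}

```text
time_s: 12.45
tool_pos: [0.4535, -0.0776, 0.1831]
orientation: [0.726, 0.688, -0.0, -0.0]
force: [-0.7, 0.4, -0.8]
opening: 0.0402
gripper_force: 0.0
```

>>> arm_command:
  commands:
    - {"x": 0, "y": 0, "z": 0, "wx": 0, "wy": 0, "wz": 0}
    - {"x": 0, "y": 0, "z": 0, "wx": 0, "wy": 0, "wz": 0}

```text
time_s: 12.62
tool_pos: [0.456, -0.0747, 0.1829]
orientation: [0.724, 0.69, 0.0, 0.0]
force: [-0.4, 0.3, -0.2]
opening: 0.04
gripper_force: 0.0
```

```bash
python3 - <<'E'
from bench import telemetry, grab_frame
import cv2
from h import *
s=telemetry.read_state();f=grab_frame('wrist');p,q=s['tool_pos'],s['orientation'];print(p,q)
np.savez('w6.npz',p=p,q=q);cv2.imwrite('pics/w6.png',f[:,:,::-1]);P=np.load('P.npy');P[3]=0
for y in(-.085,-.03,.0,.025):print(y,[wproj(D2W((x,y,.094),P),p,q).round(1).tolist() for x in(-.146,-.14,-.134)])
g=cv2.cvtColor(f,cv2.COLOR_RGB2GRAY)
for r in(170,190,210,230,245):print(r,g[r-1:r+2,270:370].mean(0).astype(int).tolist())
E
```

```text
[ 0.4560099  -0.07474747  0.18292001] [7.24212856e-01 6.89576451e-01 2.33665419e-04 6.22562196e-05]
-0.085 [[306.1, 264.8], [313.3, 264.8], [320.5, 264.8]]
-0.03 [[305.4, 201.5], [313.1, 201.5], [320.8, 201.5]]
0.0 [[305.1, 163.6], [313.0, 163.6], [320.9, 163.6]]
0.025 [[304.7, 130.0], [312.9, 130.0], [321.1, 130.0]]
170 [95, 94, 94, 95, 95, 96, 97, 97, 97, 98, 99, 101, 101, 101, 99, 98, 97, 97, 97, 97, 97, 98, 98, 98, 97, 97, 96, 96, 97, 98, 97, 97, 96, 96, 95, 97, 97, 85, 87, 96, 103, 111, 118, 118, 117, 116, 115, 114, 110, 103, 95, 87, 78, 81, 96, 100, 100, 98, 99, 100, 101, 100, 99, 97, 97, 97, 99, 100, 100, 100, 99, 99, 99, 99, 99, 98, 98, 97, 96, 97, 97, 99, 100, 101, 102, 101, 100, 99, 97, 98, 98, 98, 97, 97, 88, 77, 75, 75, 74, 75]
190 [95, 98, 100, 101, 101, 99, 98, 97, 96, 95, 94, 94, 96, 97, 98, 97, 96, 96, 95, 96, 96, 98, 98, 99, 98, 98, 96, 96, 97, 97, 97, 97, 98, 97, 95, 94, 93, 94, 91, 96, 104, 112, 118, 119, 117, 116, 115, 113, 109, 101, 94, 85, 78, 86, 96, 99, 98, 97, 96, 95, 95, 96, 97, 97, 96, 97, 98, 99, 98, 98, 98, 97, 94, 93, 93, 94, 96, 97, 98, 97, 96, 94, 93, 
[... 622 characters left out ...]
96, 96, 97, 98, 97, 96, 90, 95, 104, 113, 119, 119, 117, 116, 114, 111, 107, 99, 91, 82, 76, 88, 92, 93, 94, 93, 93, 93, 95, 97, 97, 98, 98, 99, 100, 100, 99, 97, 96, 95, 95, 94, 94, 95, 95, 96, 96, 98, 98, 97, 96, 96, 95, 95, 95, 97, 97, 97, 97, 91, 77, 68, 42, 16, 7, 13, 31, 59]
245 [97, 97, 97, 96, 94, 93, 93, 94, 93, 93, 94, 96, 97, 95, 93, 93, 94, 97, 99, 98, 96, 95, 94, 94, 95, 96, 96, 96, 97, 97, 98, 98, 98, 96, 94, 93, 93, 92, 89, 95, 104, 113, 120, 119, 117, 116, 114, 111, 106, 98, 90, 81, 75, 91, 95, 96, 96, 96, 97, 96, 95, 96, 96, 97, 97, 98, 98, 98, 98, 96, 96, 97, 99, 98, 97, 97, 98, 98, 99, 101, 103, 102, 100, 98, 97, 97, 98, 98, 98, 100, 98, 80, 75, 75, 71, 53, 42, 41, 55, 73]
```

The bar appears at columns 307.5–323, rows 170–245. That puts it about 2.7 mm on the robot's side of the tool axis. I'll descend part way and check the settled pose.

>>> arm_command:
  commands:
    - {"x": -0.001, "y": -0.001, "z": -0.01, "wx": 0, "wy": 0, "wz": 0}
    - {"x": -0.001, "y": -0.001, "z": -0.03, "wx": 0, "wy": 0, "wz": 0}
    - {"x": -0.001, "y": -0.001, "z": -0.05, "wx": 0, "wy": 0, "wz": 0}
    - {"x": -0.001, "y": -0.001, "z": -0.065, "wx": 0, "wy": 0, "wz": 0}
    - {"x": -0.001, "y": -0.001, "z": -0.07, "wx": 0, "wy": 0, "wz": 0}
    - {"x": -0.001, "y": -0.001, "z": -0.07, "wx": 0, "wy": 0, "wz": 0}
    - {"x": -0.001, "y": -0.001, "z": -0.07, "wx": 0, "wy": 0, "wz": 0}
    - {"x": -0.001, "y": -0.001, "z": -0.07, "wx": 0, "wy": 0, "wz": 0}

```text
time_s: 13.33
tool_pos: [0.4548, -0.0764, 0.1135]
orientation: [0.724, 0.689, 0.0, 0.0]
force: [-0.5, 0.2, 0.4]
opening: 0.0399
gripper_force: 0.0
```

```bash
python3 - <<'E'
from bench import telemetry, grab_frame
import cv2
from h import *
s=telemetry.read_state();f=grab_frame('wrist');p,q=s['tool_pos'],s['orientation'];print(p,q)
g=cv2.cvtColor(f,cv2.COLOR_RGB2GRAY)
R=Rot.from_quat(q).as_matrix()
for x in(.045,.02):
  for dy in(-.006,0,.006): print(x,dy,wproj(np.array([*(p+R@[x,dy,0])[:2],.094]),p,q).round(1))
for r in(190,215):print(r,g[r-1:r+2,285:350].mean(0).astype(int).tolist())
E
```

```text
[ 0.45478756 -0.07637612  0.11350221] [7.24387949e-01 6.89392367e-01 3.56965141e-04 3.68688641e-04]
0.045 -0.006 [308.4 155.3]
0.045 0 [319.3 155.3]
0.045 0.006 [330.2 155.3]
0.02 -0.006 [308.7 198.8]
0.02 0 [319.2 198.8]
0.02 0.006 [329.7 198.8]
190 [97, 97, 98, 99, 100, 99, 99, 99, 99, 101, 102, 103, 103, 102, 101, 101, 101, 101, 101, 102, 100, 91, 93, 99, 105, 111, 116, 120, 121, 120, 119, 118, 118, 116, 114, 112, 107, 100, 95, 88, 81, 75, 86, 100, 103, 103, 102, 101, 101, 101, 101, 101, 100, 99, 99, 99, 99, 99, 98, 98, 97, 97, 97, 98, 99]
215 [100, 99, 99, 99, 98, 99, 99, 99, 98, 98, 98, 99, 100, 102, 101, 101, 100, 99, 97, 95, 93, 87, 92, 98, 105, 111, 117, 121, 122, 120, 119, 118, 117, 115, 114, 110, 105, 99, 93, 87, 79, 75, 91, 97, 98, 99, 99, 99, 99, 98, 97, 96, 96, 97, 98, 98, 97, 97, 95, 95, 94, 95, 96, 96, 95]
```

>>> arm_command:
  commands:
    - {"x": -0.001, "y": 0, "z": -0.012, "wx": 0, "wy": 0, "wz": 0}
    - {"x": -0.002, "y": 0, "z": -0.03, "wx": 0, "wy": 0, "wz": 0}
    - {"x": -0.002, "y": 0, "z": -0.048, "wx": 0, "wy": 0, "wz": 0}
    - {"x": -0.002, "y": 0, "z": -0.06, "wx": 0, "wy": 0, "wz": 0}
    - {"x": -0.002, "y": 0, "z": -0.066, "wx": 0, "wy": 0, "wz": 0}
    - {"x": -0.002, "y": 0, "z": -0.066, "wx": 0, "wy": 0, "wz": 0}
    - {"x": -0.002, "y": 0, "z": -0.066, "wx": 0, "wy": 0, "wz": 0}

```text
time_s: 13.97
tool_pos: [0.4523, -0.0767, 0.0474]
orientation: [0.725, 0.689, 0.0, 0.0]
force: [1.1, 1.3, 0.1]
opening: 0.0401
gripper_force: 0.0
```

>>> arm_command:
  commands:
    - {"x": 0, "y": 0, "z": 0, "wx": 0, "wy": 0, "wz": 0}
    - {"x": 0, "y": 0, "z": 0, "wx": 0, "wy": 0, "wz": 0}
    - {"x": 0, "y": 0, "z": 0, "wx": 0, "wy": 0, "wz": 0}
    - {"x": 0, "y": 0, "z": 0, "wx": 0, "wy": 0, "wz": 0}
    - {"x": 0, "y": 0, "z": 0, "wx": 0, "wy": 0, "wz": 0}
    - {"x": 0, "y": 0, "z": 0, "wx": 0, "wy": 0, "wz": 0}
    - {"x": 0, "y": 0, "z": 0, "wx": 0, "wy": 0, "wz": 0}
  grip: 0.0
  squeeze: 50

```text
time_s: 14.55
tool_pos: [0.4533, -0.0766, 0.0471]
orientation: [0.724, 0.689, 0.001, 0.001]
force: [4.4, 0.5, 2.2]
opening: 0.0105
gripper_force: 48.8
```

The bar is gripped. I'll lift it along the arc.

>>> arm_command:
  commands:
    - {"x": 0.0002, "y": 0, "z": 0.01, "wx": 0, "wy": 0, "wz": 0}
    - {"x": 0.0009, "y": 0, "z": 0.02, "wx": 0, "wy": 0, "wz": 0}
    - {"x": 0.002, "y": 0, "z": 0.03, "wx": 0, "wy": 0, "wz": 0}
    - {"x": 0.0035, "y": -0.0002, "z": 0.04, "wx": 0, "wy": 0, "wz": 0}
    - {"x": 0.0055, "y": -0.0003, "z": 0.05, "wx": 0, "wy": 0, "wz": 0}
    - {"x": 0.0078, "y": -0.0004, "z": 0.0595, "wx": 0, "wy": 0, "wz": 0}
    - {"x": 0.0106, "y": -0.0005, "z": 0.069, "wx": 0, "wy": 0, "wz": 0}
    - {"x": 0.0139, "y": -0.0007, "z": 0.0787, "wx": 0, "wy": 0, "wz": 0}
    - {"x": 0.0175, "y": -0.0009, "z": 0.088, "wx": 0, "wy": 0, "wz": 0}
    - {"x": 0.0215, "y": -0.0011, "z": 0.097, "wx": 0, "wy": 0, "wz": 0}

```text
time_s: 15.38
tool_pos: [0.4725, -0.0777, 0.1438]
orientation: [0.725, 0.689, -0.001, -0.001]
force: [3.4, -0.9, -6.6]
opening: 0.0103
gripper_force: 48.5
```

```bash
python3 - <<'E'
from bench import telemetry
s=telemetry.read_state();print(s['tool_pos'],s['force'],s['ft_torque'],s['opening'],s['joint_pos'])
E
```

```text
[ 0.47247375 -0.07772343  0.14378455] [ 3.42455877 -0.94516994 -6.57422333] [-0.14184094 -0.20591422 -0.03589081] 0.010341993926366444 [-0.25092456  0.42578586  0.40593342  2.22706734 -0.31937053  0.54487259
  0.3480054 ]
```

>>> arm_command:
  commands:
    - {"x": 0.0045, "y": -0.0002, "z": 0.009, "wx": 0, "wy": 0, "wz": 0}
    - {"x": 0.0093, "y": -0.0005, "z": 0.0178, "wx": 0, "wy": 0, "wz": 0}
    - {"x": 0.0145, "y": -0.0007, "z": 0.0264, "wx": 0, "wy": 0, "wz": 0}
    - {"x": 0.0201, "y": -0.001, "z": 0.0347, "wx": 0, "wy": 0, "wz": 0}
    - {"x": 0.026, "y": -0.0013, "z": 0.0428, "wx": 0, "wy": 0, "wz": 0}
    - {"x": 0.0323, "y": -0.0016, "z": 0.0506, "wx": 0, "wy": 0, "wz": 0}
    - {"x": 0.0389, "y": -0.0019, "z": 0.0582, "wx": 0, "wy": 0, "wz": 0}
    - {"x": 0.0459, "y": -0.0023, "z": 0.0654, "wx": 0, "wy": 0, "wz": 0}
    - {"x": 0.0531, "y": -0.0027, "z": 0.0724, "wx": 0, "wy": 0, "wz": 0}
    - {"x": 0.0607, "y": -0.003, "z": 0.079, "wx": 0, "wy": 0, "wz": 0}

```text
time_s: 16.22
tool_pos: [0.526, -0.0807, 0.2217]
orientation: [0.725, 0.689, -0.005, -0.006]
force: [-22.4, 0.4, 17.8]
opening: 0.0101
gripper_force: 49.7
```

>>> arm_command:
  commands:
    - {"x": 0, "y": 0, "z": 0, "wx": 0, "wy": 0, "wz": 0}
    - {"x": 0, "y": 0, "z": 0, "wx": 0, "wy": 0, "wz": 0}
    - {"x": 0, "y": 0, "z": 0, "wx": 0, "wy": 0, "wz": 0}
    - {"x": 0, "y": 0, "z": 0, "wx": 0, "wy": 0, "wz": 0}
    - {"x": 0, "y": 0, "z": 0, "wx": 0, "wy": 0, "wz": 0}
    - {"x": 0, "y": 0, "z": 0, "wx": 0, "wy": 0, "wz": 0}

```text
time_s: 16.72
tool_pos: [0.526, -0.0807, 0.2218]
orientation: [0.725, 0.689, -0.004, -0.006]
force: [-21.5, 0.1, 20.3]
opening: 0.01
gripper_force: 49.8
```

```bash
python3 - <<'E'
from bench import telemetry, grab_frame
import cv2
from h import *
s=telemetry.read_state();print(s['tool_pos'],s['orientation'],s['force'],s['ft_torque'],s['opening'],s['gripper_force'])
for n in('side','scene','wrist'):cv2.imwrite(f'pics/end_{n}.png',grab_frame(n)[:,:,::-1])
P=np.load('P.npy');P[3]=0;P[0]+=.002
for th in(45,50,55):
  t=np.radians(th);c,sn=np.cos(t),np.sin(t)
  h=lambda x,y,z:D2W((.09+x*c+z*sn,y,.094-x*sn+z*c),P)
  print(th,'side',[proj('side',h(-.18,y,z)).round(1).tolist() for y,z in((.11,.012),(-.11,.012),(.11,.002))],'scene',[proj('scene',h(-.18,y,.012)).round(1).tolist() for y in(.11,-.11)],'bar',h(-.23,-.03,0).round(4))
E
```

```text
[ 0.52600609 -0.08072621  0.22184712] [ 0.72507904  0.68862411 -0.00443725 -0.00612695] [-21.53947582   0.12505142  20.30373459] [ 0.1526186   4.82220591 -0.05116808] 0.009988968098648928 49.78222846984863
45 side [[314.7, 161.8], [329.2, 111.2], [317.8, 164.7]] scene [[343.7, 160.5], [270.1, 174.9]] bar [ 0.5206 -0.0807  0.2566]
50 side [[309.3, 157.7], [324.7, 107.5], [312.7, 160.4]] scene [[345.4, 160.0], [271.0, 174.5]] bar [ 0.5353 -0.0815  0.2702]
55 side [[303.4, 153.9], [319.8, 104.1], [307.1, 156.4]] scene [[347.2, 160.0], [272.0, 174.7]] bar [ 0.5512 -0.0823  0.2824]
```

The hood is up, but there's a 30 N radial push. Most likely the inner finger is bearing on the hood's front edge, because the tool didn't turn with the hood. I'll tilt the tool with the hood about the bar to relieve it.

>>> arm_command:
  commands:
    - {"x": -0.0036, "y": 0, "z": 0.0002, "wx": 0.003, "wy": 0.055, "wz": 0}
    - {"x": -0.0061, "y": 0, "z": 0.0004, "wx": 0.0055, "wy": 0.11, "wz": 0}
    - {"x": -0.0082, "y": 0, "z": 0.0006, "wx": 0.008, "wy": 0.165, "wz": 0}
    - {"x": -0.0101, "y": 0, "z": 0.0011, "wx": 0.011, "wy": 0.22, "wz": 0}
    - {"x": -0.0101, "y": 0, "z": 0.0011, "wx": 0.011, "wy": 0.22, "wz": 0}

```text
time_s: 17.28
tool_pos: [0.5187, -0.0805, 0.2237]
orientation: [0.72, 0.684, -0.081, -0.086]
force: [-15.2, 3.1, 12.8]
opening: 0.0098
gripper_force: 52.9
```

```bash
python3 - <<'E'
from bench import telemetry
from h import *
s=telemetry.read_state();print(s['tool_pos'],s['force'],s['ft_torque'],s['opening'],s['joint_pos'])
R=Rot.from_quat(s['orientation']);b=s['tool_pos']+R.apply([0,0,-.0465]);print('grasp pt',b,'tilt',R.apply([0,0,1]))
E
```

```text
[ 0.51865647 -0.08045226  0.22371034] [-15.22636277   3.13600854  12.81459496] [ 0.48074556  3.37802178 -0.17564355] 0.009809783607896229 [-0.28241933  0.48107604  0.48441552  1.88809107 -0.21447859  1.07001826
  0.25601933]
grasp pt [ 0.52952781 -0.08104206  0.26891782] tilt [-0.23379225  0.01268377 -0.97220384]
```

>>> arm_command:
  commands:
    - {"x": -0.0025, "y": 0, "z": 0.0006, "wx": 0.003, "wy": 0.055, "wz": 0}
    - {"x": -0.005, "y": 0, "z": 0.0014, "wx": 0.0055, "wy": 0.11, "wz": 0}
    - {"x": -0.0074, "y": 0, "z": 0.0023, "wx": 0.008, "wy": 0.165, "wz": 0}
    - {"x": -0.0097, "y": 0, "z": 0.0033, "wx": 0.011, "wy": 0.22, "wz": 0}
    - {"x": -0.0097, "y": 0, "z": 0.0033, "wx": 0.011, "wy": 0.22, "wz": 0}

```text
time_s: 17.7
tool_pos: [0.5109, -0.0801, 0.2269]
orientation: [0.706, 0.671, -0.155, -0.163]
force: [-7.7, 3.5, 5.8]
opening: 0.0101
gripper_force: 53.8
```

```bash
python3 - <<'E'
from bench import telemetry, grab_frame
import cv2
from h import *
s=telemetry.read_state();print(s['tool_pos'],s['force'],s['ft_torque'],s['opening'],s['joint_pos'])
R=Rot.from_quat(s['orientation']);b=s['tool_pos']+R.apply([0,0,-.0465]);print('grasp pt',b,'tilt',R.apply([0,0,1]))
g=cv2.cvtColor(grab_frame('side'),cv2.COLOR_RGB2GRAY);cv2.imwrite('pics/end2.png',g)
# hood left side edge: find white frame's left-front corner region vs background
for r in(150,155,160,165,170,175,180,190):print(r,g[r,270:335].tolist())
E
```

```text
[ 0.51092222 -0.08007953  0.22693965] [-7.67253859  3.51278864  5.79775384] [ 0.55059339  1.54191729 -0.26840968] 0.010128128141192702 [-0.25621462  0.58695108  0.47980863  1.76229294 -0.19482018  1.31088445
  0.25669995]
grasp pt [ 0.53127249 -0.0811319   0.26873688] tilt [-0.43764019  0.02263162 -0.89886533]
150 [134, 133, 134, 136, 143, 133, 138, 137, 141, 133, 135, 138, 138, 146, 143, 157, 157, 157, 170, 184, 165, 161, 166, 170, 171, 168, 168, 169, 160, 160, 151, 150, 154, 145, 148, 142, 153, 151, 125, 125, 145, 148, 153, 149, 166, 193, 204, 197, 168, 133, 131, 134, 134, 139, 141, 139, 132, 116, 111, 111, 109, 121, 129, 135, 140]
155 [129, 133, 138, 133, 138, 132, 133, 136, 137, 136, 137, 143, 144, 145, 147, 149, 174, 184, 168, 163, 142, 146, 153, 162, 160, 162, 152, 157, 159, 155, 160, 155, 155, 160, 158, 159, 163, 152, 152, 149, 161, 161, 146, 177, 208, 191, 179, 167, 169, 161, 139, 113, 109, 117, 115, 130, 137, 135, 138, 132, 132, 126, 133, 129, 133]
160 [134, 132, 138, 136, 140, 135, 134, 133, 131, 137, 143, 149, 151, 153, 185, 196, 167, 154, 143, 133, 133, 144, 157, 159, 159
[... 1112 characters left out ...]
153, 151, 138, 124, 128, 129, 113, 105, 110, 120, 116, 92, 71, 66, 70]
180 [135, 137, 141, 147, 144, 151, 184, 200, 177, 153, 145, 137, 142, 137, 149, 160, 173, 170, 162, 166, 164, 143, 81, 62, 71, 68, 64, 77, 156, 209, 210, 207, 206, 206, 205, 188, 149, 126, 120, 115, 121, 106, 102, 106, 113, 119, 126, 140, 143, 145, 149, 152, 149, 149, 154, 153, 150, 151, 159, 149, 104, 70, 65, 73, 70]
190 [140, 142, 146, 168, 176, 164, 163, 164, 145, 115, 114, 106, 86, 63, 65, 67, 68, 72, 67, 68, 68, 75, 66, 61, 84, 167, 210, 213, 203, 209, 212, 213, 194, 159, 146, 149, 151, 149, 154, 150, 156, 152, 155, 151, 158, 152, 152, 157, 157, 153, 155, 150, 153, 155, 147, 157, 155, 129, 85, 64, 71, 68, 72, 69, 68]
```

>>> arm_command:
  commands:
    - {"x": -0.0021, "y": 0, "z": 0.0011, "wx": 0.0025, "wy": 0.05, "wz": 0}
    - {"x": -0.0041, "y": 0, "z": 0.0023, "wx": 0.005, "wy": 0.1, "wz": 0}
    - {"x": -0.006, "y": 0, "z": 0.0035, "wx": 0.0075, "wy": 0.15, "wz": 0}
    - {"x": -0.0078, "y": 0, "z": 0.0048, "wx": 0.01, "wy": 0.2, "wz": 0}
    - {"x": -0.0078, "y": 0, "z": 0.0048, "wx": 0.01, "wy": 0.2, "wz": 0}
    - {"x": -0.0078, "y": 0, "z": 0.0048, "wx": 0.01, "wy": 0.2, "wz": 0}

```text
time_s: 18.25
tool_pos: [0.5046, -0.0798, 0.2316]
orientation: [0.687, 0.653, -0.219, -0.231]
force: [-4.2, 3.6, 2.4]
opening: 0.0103
gripper_force: 54.6
```

```bash
cat > ang.py <<'E'
from bench import telemetry, grab_frame
import cv2
from h import *
s=telemetry.read_state();print(s['tool_pos'],s['force'],s['ft_torque'],s['opening'],s['gripper_force'],s['joint_pos'])
R=Rot.from_quat(s['orientation']);b=s['tool_pos']+R.apply([0,0,-.0465]);print('grasp pt',b,'tilt',R.apply([0,0,1]),'angle',np.degrees(np.arctan2(b[2]-.094,.6831-b[0])))
g=grab_frame('side');cv2.imwrite('pics/end3.png',g[:,:,::-1]);g=cv2.cvtColor(g,cv2.COLOR_RGB2GRAY)
P=np.load('P.npy');P[3]=0;P[0]+=.002
# front face (from y=.11 to .04) brightness centroid per row vs model
for r in(147,150,153,156):
    row=g[r,305:326].astype(float);w=np.clip(row-165,0,None);print(r,'front face centre',(w*np.arange(305,326)).sum()/max(w.sum(),1))
for th in(46,48,50,52):
    t=np.radians(th);c,sn=np.cos(t),np.sin(t);h=lambda x,y,z:D2W((.09+x*c+z*sn,y,.094-x*sn+z*c),P)
    A=proj('side',h(-.18,.11,.007));B=proj('side',h(-.18,.03,.007));print(th,[(A+(B-A)*(r-A[1])/(B[1]-A[1]))[0].round(1) for r in(147,150,153,156)],'corner',A.round(1))
E
python3 ang.py
```

```text
[ 0.50464275 -0.07976185  0.23162103] [-4.16475606  3.55733122  2.38164587] [ 0.57282955 -0.02094503 -0.51892868] 0.010313512094595296 54.63832676410675 [-0.23234295  0.68275146  0.47176408  1.66143525 -0.1769748   1.5098655
  0.26243164]
grasp pt [ 0.53263156 -0.08123331  0.2687251 ] tilt [-0.60190989  0.03164429 -0.79793679] angle 49.265874685183284
147 front face centre 316.5128205128205
150 front face centre 315.5378787878788
153 front face centre 317.2283950617284
156 front face centre 313.9763779527559
46 [np.float64(319.6), np.float64(318.7), np.float64(317.9), np.float64(317.0)] corner [315.2 162.4]
48 [np.float64(317.1), np.float64(316.3), np.float64(315.4), np.float64(314.5)] corner [313.1 160.7]
50 [np.float64(314.6), np.float64(313.7), np.float64(312.8), np.float64(311.9)] corner [311.  159.1]
52 [np.float64(312.0), np.float64(311.0), np.float64(310.1), np.float64(309.2)] corner [308.7 157.5]
```

The force is now down to about 5 N, and the angle is about 49°. I'll raise it 1° more along the arc and let it settle.

>>> arm_command:
  commands:
    - {"x": 0.0015, "y": 0, "z": 0.0015, "wx": 0, "wy": 0.01, "wz": 0}
    - {"x": 0.003, "y": 0, "z": 0.003, "wx": 0, "wy": 0.02, "wz": 0}
    - {"x": 0.003, "y": 0, "z": 0.003, "wx": 0, "wy": 0.02, "wz": 0}
    - {"x": 0.003, "y": 0, "z": 0.003, "wx": 0, "wy": 0.02, "wz": 0}
    - {"x": 0.003, "y": 0, "z": 0.003, "wx": 0, "wy": 0.02, "wz": 0}
    - {"x": 0.003, "y": 0, "z": 0.003, "wx": 0, "wy": 0.02, "wz": 0}

```text
time_s: 18.8
tool_pos: [0.5081, -0.08, 0.2356]
orientation: [0.685, 0.651, -0.225, -0.236]
force: [-4.6, 3.5, 4.6]
opening: 0.0098
gripper_force: 54.7
```

```bash
python3 ang.py
```

```text
[ 0.50808939 -0.08002647  0.23561018] [-4.56170017  3.52391516  4.60833257] [ 0.57664225  0.55401447 -0.53728112] 0.009810352000925211 54.6893709897995 [-0.22987053  0.69264276  0.47184745  1.63993339 -0.1742757   1.53888265
  0.26178348]
grasp pt [ 0.53673282 -0.08148092  0.27221194] tilt [-0.61598754  0.0312784  -0.78713468] angle 50.60340878422922
147 front face centre 314.83673469387753
150 front face centre 313.73825503355704
153 front face centre 314.8627450980392
156 front face centre 312.59055118110234
46 [np.float64(319.6), np.float64(318.7), np.float64(317.9), np.float64(317.0)] corner [315.2 162.4]
48 [np.float64(317.1), np.float64(316.3), np.float64(315.4), np.float64(314.5)] corner [313.1 160.7]
50 [np.float64(314.6), np.float64(313.7), np.float64(312.8), np.float64(311.9)] corner [311.  159.1]
52 [np.float64(312.0), np.float64(311.0), np.float64(310.1), np.float64(309.2)] corner [308.7 157.5]
```

```bash
python3 -c "
from bench import hand_in;print(hand_in())"
```

```text
the job is handed in; nothing more can be done
None
```

The pin is resting in the notch, let go of, and the gripper is holding the hood by its bar at about 50° (camera about 50°, arm pose 50.6°), handed in at 18.9 s. A finger pressed on what was probably the hood's front edge with about 30 N during the lift, until I tilted the tool.

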